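Prop the lid of the snail tank

TASK

Open the lid of the small glass snail tank and prop it open with its own prop rod: swing the rod up out of its clip so that the lid rests with the rod's tip in one of the two slots under the lid's side rail. If the white food dish is inside the tank, use the rear slot (nearer the hinge, opens wider) so that the dish can be reached; if the dish is standing outside the tank, use the front slot (nearer the ball handle), just to air it. Lower the lid gently rather than letting it drop, leave the dish, the bark and everything else on the bench where they are, and let go.

Things in the scene. Friction and masses are not known exactly. Their poses are not given: they have to be found in the camera images.
- tank: Small glass tank with aluminium edges, 180 (x) by 200 (y) mm, rim 100 mm above the bench, fixed, turned by up to about 20 degrees. Origin: under the tank's centre, on the bench. Its x axis runs from the front (ball handle) to the back (lid hinge), y to the left, towards the side with the prop rod, z up. Lid hinge and rod pivot both turn about its y direction.
- tank_floor (a point): Centre of the tank's inner floor, 6 mm above the bench: the top of a fixed grey board, 270 by 430 mm, which reaches 250 mm to the right (-y) of the tank's centre, 180 mm to its left, 150 mm to its front.
- lid (a joint): Lid angle in rad: 0 shut, grows as the front edge rises, stop at 1.75. The lid (about 0.35 kg, clear pane, frame 8 mm thick) turns freely: left alone it falls shut, but above about 1.62 it stays leaning on its back stop. It rests at about 0.84 with the rod in the front slot and about 1.05 in the rear slot.
- lid_hinge (a point): Point on the lid's hinge axis, mid-width, at the height of the rim; 90 mm behind the tank's centre. Axis along the tank's y.
- lid_ball (a point): Centre of the black ball handle, 26 mm in diameter, on a thin stem 35 mm out from the middle of the lid's front edge, 215 mm in front of and 4 mm above the hinge axis when shut. Can be pinched across from above at every lid angle, and it turns between the fingers.
- prop (a joint): Prop rod angle in rad: 0 lying level in its clip, pointing to the back; grows as its tip rises, to 1.9. A stiff pivot (0.08 N m): the rod stays at any angle where it is left. Its tip is in line for the front slot at about 1.23 and for the rear slot at about 0.63.
- prop_pivot (a point): Pivot of the steel prop rod (8 mm thick, 150 mm from pivot to tip) outside the tank's left wall near the front: 75 mm in front of, 122 mm to the left of the tank's centre, 78 mm above the bench. Axis along the tank's y. With the lid shut the rod lies right under the lid's side rail.
- prop_tip (a point): Centre of the rod's round tip (10 mm diameter).
- prop_grip (a point): Middle of the rod's black grip: a round peg 14 mm thick that sticks out 45 mm sideways (to the left) from the rod, 105 mm from the pivot; this point is 28 mm out from the rod. Pinch it from above with the fingers in front of and behind it; it turns between the fingers.
- slot_front (a point): Where the tip's centre lies when seated in the front slot: the 14 mm gap between two steel pins (10 mm thick) that hang under the lid's side rail; 165 mm from the hinge axis, in the plane in which the rod swings. The slot opens square to the lid, towards its underside; the point is 5 mm below the rail.
- slot_rear (a point): The same for the rear slot, 80 mm from the hinge axis.
- dish: White round food dish, 72 mm across, 26 mm high; origin under its centre. Stands either inside the tank or outside it on the board to the right.
- bark: Brown cork bark block, 75 by 45 by 39 mm; stands where the dish does not. Origin under its centre.
- bottle: White bottle, 56 mm across, 160 mm high, to the left of the tank beyond the prop rod. Origin under its centre, like the others below.
- jar: Glass jar with a brass cap, 42 mm across, 70 mm high, to the left of the board near its front.
- shell_a: Grey-brown snail shell, 64 mm long, 34 mm thick, lying on the board in front of the tank.
- shell_b: Another such shell, on the board to the right.
- roll: Cardboard roll, 200 mm long, 60 mm thick, lying to the right of the board.
- brush: Paint brush, 170 mm long, lying behind the board, to the right.
- beaker: Glass beaker, 70 mm across, 90 mm high, behind the tank to the left.

How it is judged:
On the way, in this order (a step that is already met when the one before it is completed fails the run):
1. the lid is swung up and back, well above where the rod will hold it (value of joint lid above 1.3 rad), for 0.2 s.
2. the prop rod is swung up out of its clip while the lid is up (value of joint prop above 0.35 rad and value of joint lid above 0.7 rad), for 0.2 s.
At the end, for the whole second after the job is handed in: The lid is at rest, held by the rod, with the centre of the rod's tip within 8 mm of the seat of the right slot: the rear slot if the dish is in the tank, the front slot if it stands outside (((horizontal distance between dish and tank_floor below 0.11 m and distance between prop_tip and slot_rear below 0.008 m) or (not (horizontal distance between dish and tank_floor below 0.11 m) and distance between prop_tip and slot_front below 0.008 m)) and velocity of joint lid between -0.05 and 0.05 rad/s); the robot touches nothing.
It fails at once if the lid is dropped (falls faster than 2.5 rad/s) (velocity of joint lid below -2.5 rad/s).
It fails at once if the dish or the bark is moved more than 20 mm (distance of any of dish, bark from where it was at the start of the episode above 0.02 m).
It fails at once if something else on the bench is moved more than 30 mm or knocked over (distance of any of bottle, jar, shell_a, shell_b, roll, brush, beaker from where it was at the start of the episode above 0.03 m or angle between any of bottle, jar, beaker's own z axis and vertical above 0.5 rad).
It also fails if it takes over 69 s, if anything falls off the work surface, if the arm or the gripper's body presses on something with over 40 N, if the wrist force passes 120 N, or if a joint passes its speed limit or range.

ROBOT

A 6-joint arm with a two-finger parallel gripper is mounted at the origin on the work surface. World frame = base frame: x ahead of the robot, y to its left, z up, the work surface at z = 0. Lengths are in m, angles in rad, forces in N, time in s.
With the tool pointing down it reaches from about 0.3 to 0.95 m from the base axis. Payload 3.1 kg.
Tool frame: the origin (TCP) lies at the very end of the fingers, on their centre line; the grasp point (between the pads) lies 19 mm behind it (manip.grip_depth is the distance from the TCP to the grasp point, in m); z points along the fingers, y is the line along which they close (so a half turn about z gives the same grasp; the last joint's range is limited). The gripper opens to 85 mm and grips with 20 to 120 N. Pads are 22 mm wide; open, the fingers measure 114 mm over their backs; the gripper's body (76 mm by 85 mm) begins 54 mm behind the grasp point. The pads swing forward as they close: fully open they stand 13 mm farther back than shut.
Start: joints at [-1.299, 0.308, 1.634, -0, 1.2, -0.07], TCP at [0.209, -0.589, 0.231] pointing down, gripper open.
Joint ranges: [-3.06, 3.06], [-0.79, 1.96], [0.05, 2.63], [-1.19, 4.34], [0.05, 2.64], [-2.94, 2.94]. Speed limits (rad/s): [2.79, 2.79, 3.14, 3.14, 3.14, 3.14].

INTERFACE

Orientations are given as a rotation vector (axis times angle).
In Python, from cell import sense, viewer, workorder, manip gives the robot as it stands.
- The arm moves only by the tool carry_out, never from a script. Its arguments are lists of equal length, an entry for each row: "offset": the shift along the world's x, y, z each as a share of 0.02 m, from -1 to 1, a list of three; "rot": the turn, a rotation vector about the world's x, y, z each as a share of 0.5 rad, from -1 to 1, a list of three; "grip": the gripper command: -1 is fully open, 1 is shut, values between are in proportion. A call has 1 to 5 rows; each row shifts and turns the commanded pose from where the row before left it; what a row does not reach is not made up. A row lasts 1/12 s, in which the tool goes at most 41.7 mm and 7.16 degrees, less where a joint would pass 70% of its speed; a pose out of reach is approached as far as the arm can. A call with a number of a shift or a turn outside -1 to 1 is refused whole. A call with a gripper value outside its range is refused whole. The fingers move at their own pace and stop on an object; "newtons" is the grip in N (left out, the last holds). Time passes only in rows, so rows that do not move let the fingers close. It gives the time, the measured TCP pose, the force, the opening and the grip force at its end, in the units of the state.
- sense(): the state, without advancing time (a new reading comes with each control period).
- viewer.camera(name): name is "scene" or "top" or "wrist"; returns a dict with "frame" (480x640x3 uint8, red, green, blue), "K" (3x3 intrinsics, pixels), "T" (4x4, takes a point from camera to world coordinates); the wrist camera has in their place "tool_from_camera" (4x4, takes a point from camera to tool coordinates, whose origin is the TCP and whose axes are the flange's). Camera axes: x right, y down, z forward; pixel columns grow to the right and rows downward; lengths in m; the calibration is good to about 2 mm. The wrist camera is an equidistant fisheye: a pixel r from the principal point sees the ray r / f radians off the axis. A picture is of the moment at which its call begins: read the wrist's pose just before it. There is no depth.
- workorder.close_job(): hands the job in; it is judged then, once.
The state is a dict: "t": time; "qpos": joint angles; "qd": joint speeds; "effort": joint torques, N m; "tool_pos": TCP position; "tool_rot": TCP orientation; "contact_force": force on the tool from outside, world axes, zero at the start; "moment": the same for the moment, N m; "width": opening from 0.0 (shut) to 1.0 (fully open); "grip_force": force on a finger pad.
Only numpy, scipy, OpenCV 4.12 (cv2) and the standard library are available. Lean on these libraries where they do the work, as an engineer would, in place of code of your own. Each camera call takes 0.05 s, during which the arm holds its last target. There are 200 camera calls.

## Working session

There is one attempt and no reset: what is moved stays moved. The work goes in short steps, Python scripts to look and compute and a tool call to move; the robot and the scene stay as the last step left them, time stands still between calls to the robot, and variables do not carry over. Pictures are saved under pics/ and viewed, at most 10 in all, crops included, and the job is handed in when it is done.

Besides the shell and the picture viewer there is one more tool, called after "Call:" as name(argument=value, ...) on one line, values as JSON. carry_out: Moves the arm, as the interface text tells. Its arguments: {"type":"object","properties":{"offset":{"type":"array","items":{"type":"array","items":{"type":"number"}}},"rot":{"type":"array","items":{"type":"array","items":{"type":"number"}}},"grip":{"type":"array","items":{"type":"number"}},"newtons":{"type":"number"}},"required":["offset","rot","grip"]}

```bash
ls; mkdir -p pics; python3 - <<'E'
from cell import sense, viewer, workorder, manip
import cv2, numpy as np
s=sense(); print({k:np.round(v,3).tolist() for k,v in s.items()})
for n in ("scene","top"):
    c=viewer.camera(n); cv2.imwrite(f"pics/{n}0.png",c["frame"][:,:,::-1]); np.savez(f"{n}0.npz",**c)
    print(n,np.round(c["K"],1).tolist(),np.round(c["T"],3).tolist())
E
```

```text
pics
{'t': 0.0, 'qpos': [-1.299, 0.309, 1.635, 0.0, 1.2, -0.07], 'qd': [0.001, 0.002, 0.0, -0.001, -0.002, 0.001], 'effort': [-0.001, -41.526, -27.667, -0.0, 0.01, 0.0], 'tool_pos': [0.209, -0.588, 0.23], 'tool_rot': [-3.094, -0.534, 0.0], 'contact_force': [0.024, -0.125, 0.274], 'moment': [-0.011, 0.022, -0.004], 'grip_force': 0.0, 'width': 0.999}
scene [[528.0, 0.0, 317.1], [0.0, 528.0, 240.5], [0.0, 0.0, 1.0]] [[-0.521, 0.53, -0.67, 1.41], [0.854, 0.323, -0.408, 0.53], [-0.0, -0.784, -0.62, 0.873], [0.0, 0.0, 0.0, 1.0]]
top [[493.1, 0.0, 319.2], [0.0, 493.1, 243.7], [0.0, 0.0, 1.0]] [[0.029, -0.993, 0.111, 0.471], [-1.0, -0.027, 0.014, 0.031], [-0.011, -0.111, -0.994, 1.027], [0.0, 0.0, 0.0, 1.0]]
```

View pics/scene0.png

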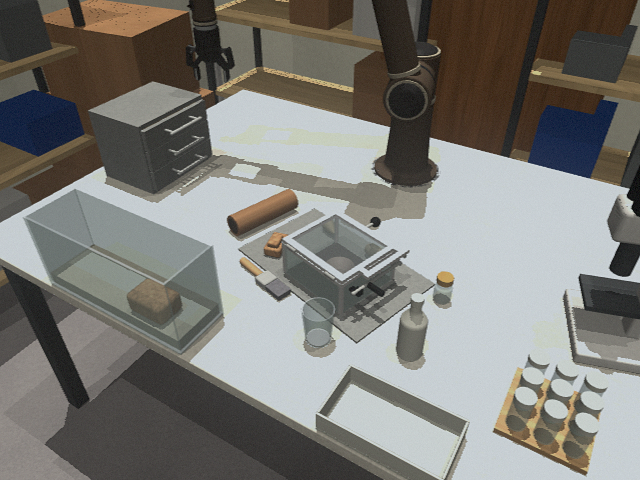

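View pics/top0.png

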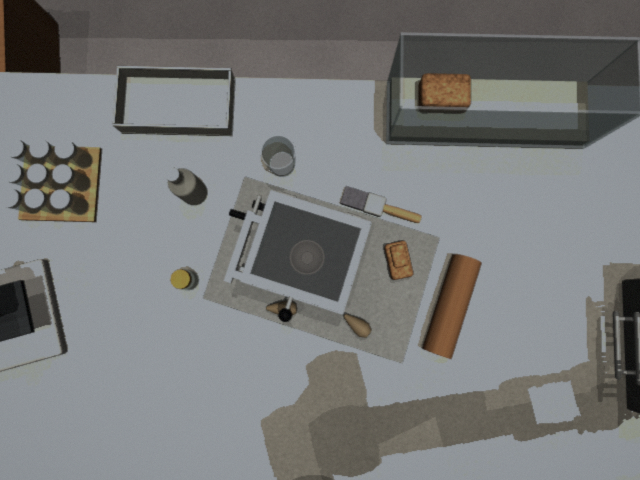

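The white dish's disc is seen in the tank at top (307,257) and the bark stands outside at (399,260), so I use the rear slot. The ball is at (285,315) and the rod grip at about (237,214).

```bash
python3 - <<'E'
import cv2
im=cv2.imread("pics/top0.png")[165:345,185:395]
cv2.imwrite("pics/top_crop.png",cv2.resize(im,None,fx=3.3,fy=3.3,interpolation=cv2.INTER_CUBIC))
E
```

```text
(no output)
```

View pics/top_crop.png

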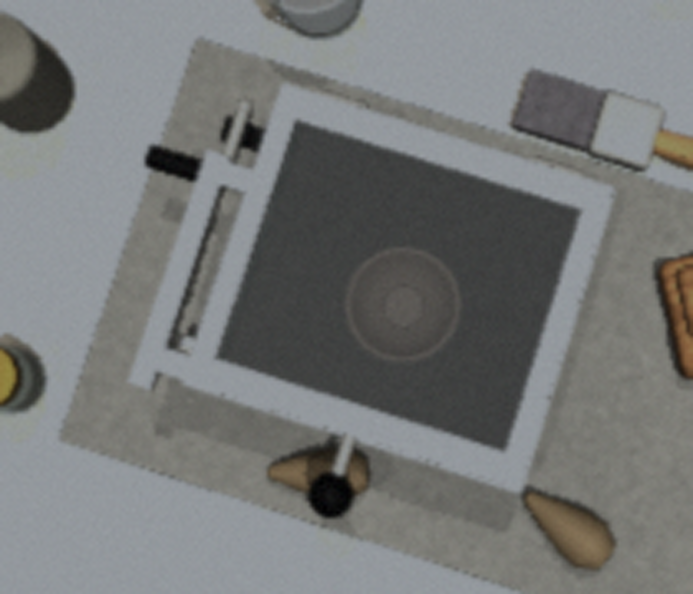

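The crop shows the ball at (330,494), the lid frame's corners at (282,84), (614,185), (521,490) and (192,380), and the grip peg from (147,160) to (198,170), pointing left past the rail.

```bash
cat > h.py <<'E'
import numpy as np
from scipy.spatial.transform import Rotation as R
def ray(c,u,v,z):
    K,T=c["K"],c["T"]; d=T[:3,:3]@np.linalg.solve(K,[u,v,1]); return T[:3,3]+d*(z-T[2,3])/d[2]
def proj(c,p):
    T=np.linalg.inv(c["T"]); q=c["K"]@(T[:3,:3]@p+T[:3,3]); return q[:2]/q[2]
def wpt(o,yaw,x,y,z): 
    c,s=np.cos(yaw),np.sin(yaw); return np.array([o[0]+c*x-s*y,o[1]+s*x+c*y,z])
E
python3 - <<'E'
from h import *
c=np.load("top0.npz")
P=lambda u,v,z: ray(c,u/3.3+185-.35,v/3.3+165-.35,z)
ball=P(330,494,.104); cor=[P(*q,.108) for q in [(282,84),(614,185),(521,490),(192,380)]]
print("ball",ball); 
for q in cor: print(q)
for i in range(4): d=cor[(i+1)%4]-cor[i]; print(np.linalg.norm(d),np.degrees(np.arctan2(d[1],d[0])))
print("peg",P(147,160,.083),P(198,170,.083))
m=(cor[0]+cor[1])/2; d=m-ball; print("axis",np.degrees(np.arctan2(d[1],d[0])),np.linalg.norm(d[:2]), "ctr",sum(cor)/4)
E
```

```text
ball [0.43997126 0.10468792 0.104     ]
[0.67311774 0.14053198 0.108     ]
[ 0.61936501 -0.05147723  0.108     ]
[ 0.44540473 -0.00244694  0.108     ]
[0.50159034 0.18467317 0.108     ]
0.19939130270360125 -105.63952345702099
0.18073778170819202 164.25963795738005
0.19537338148617392 73.28683049483544
0.17711604857673685 -14.431469639105575
peg [0.6309615  0.22132868 0.083     ] [0.62580103 0.19096101 0.083     ]
axis -16.259801629983667 0.21486426404658918 ctr [0.55986946 0.06782024 0.108     ]
```

Call:
carry_out(offset=[[0,0,1],[0,0,1],[0,0,1],[0,0,1],[0,0,1]], rot=[[0,0,0],[0,0,0],[0,0,0],[0,0,0],[0,0,0]], grip=[-1,-1,-1,-1,-1], newtons=40)

```text
t: 0.52
tool_pos: [0.2093, -0.5884, 0.3314]
tool_rot: [-3.094, -0.534, 0.0]
contact_force: [-0.3, 0.0, -0.8]
width: 0.999
grip_force: 0.0
```

Call:
carry_out(offset=[[0.33,0.99,0],[0.33,0.99,0],[0.33,0.99,0],[0.33,0.99,0],[0.33,0.99,0]], rot=[[0,0,0],[0,0,0],[0,0,0],[0,0,0],[0,0,0]], grip=[-1,-1,-1,-1,-1])

```text
t: 0.93
tool_pos: [0.2425, -0.4886, 0.3306]
tool_rot: [-3.095, -0.534, 0.0]
contact_force: [-0.5, -1.0, 0.2]
width: 1.002
grip_force: 0.0
```

Call:
carry_out(offset=[[0.33,0.99,0],[0.33,0.99,0],[0.33,0.99,0],[0.33,0.99,0],[0.33,0.99,0]], rot=[[0,0,0.24],[0,0,0.24],[0,0,0.24],[0,0,0.24],[0,0,0.24]], grip=[-1,-1,-1,-1,-1])

```text
t: 1.35
tool_pos: [0.2755, -0.3895, 0.3307]
tool_rot: [-2.795, -1.433, -0.0]
contact_force: [1.0, -0.2, 0.9]
width: 1.004
grip_force: 0.0
```

Call:
carry_out(offset=[[0.33,0.99,-0.26],[0.33,0.99,-0.26],[0.33,0.99,-0.26],[0.33,0.99,-0.26],[0.33,0.99,-0.26]], rot=[[0,0,0.24],[0,0,0.24],[0,0,0.24],[0,0,0.24],[0,0,0.24]], grip=[-1,-1,-1,-1,-1])

```text
t: 1.77
tool_pos: [0.3084, -0.2905, 0.3046]
tool_rot: [-2.247, -2.195, -0.0]
contact_force: [0.1, -0.1, 0.1]
width: 1.0
grip_force: 0.0
```

Call:
carry_out(offset=[[0.33,0.99,-0.26],[0.33,0.99,-0.26],[0.33,0.99,-0.26],[0.33,0.99,-0.26],[0.33,0.99,-0.26]], rot=[[0,0,0.24],[0,0,0.24],[0,0,0.24],[0,0,0.24],[0,0,0.24]], grip=[-1,-1,-1,-1,-1])

```text
t: 2.18
tool_pos: [0.3413, -0.1916, 0.2786]
tool_rot: [-1.498, -2.761, -0.0]
contact_force: [0.1, -0.6, -0.5]
width: 1.0
grip_force: 0.0
```

Call:
carry_out(offset=[[0.33,0.99,-0.26],[0.33,0.99,-0.26],[0.33,0.99,-0.26],[0.33,0.99,-0.26],[0.33,0.99,-0.26]], rot=[[0,0,0.24],[0,0,0.24],[0,0,0.24],[0,0,0.24],[0,0,0.24]], grip=[-1,-1,-1,-1,-1])

```text
t: 2.6
tool_pos: [0.3743, -0.0927, 0.2527]
tool_rot: [-0.615, -3.08, -0.0]
contact_force: [-0.6, 0.9, 0.6]
width: 1.002
grip_force: 0.0
```

Call:
carry_out(offset=[[0.33,0.99,-0.26],[0.33,0.99,-0.26],[0.33,0.99,-0.26],[0.33,0.99,-0.26],[0.33,0.99,-0.26]], rot=[[0,0,0.24],[0,0,0],[0,0,0],[0,0,0],[0,0,0]], grip=[-1,-1,-1,-1,-1])

```text
t: 3.02
tool_pos: [0.4072, 0.0062, 0.2267]
tool_rot: [-0.438, -3.11, 0.0]
contact_force: [0.9, 0.3, -0.6]
width: 0.998
grip_force: 0.0
```

Call:
carry_out(offset=[[0.33,0.99,-0.26],[0.33,0.99,-0.26],[0.33,0.99,-0.26],[0.33,0.99,-0.26],[0.33,0.99,-0.26]], rot=[[0,0,0],[0,0,0],[0,0,0],[0,0,0],[0,0,0]], grip=[-1,-1,-1,-1,-1])

```text
t: 3.43
tool_pos: [0.4402, 0.1052, 0.2006]
tool_rot: [-0.438, -3.11, 0.0]
contact_force: [0.4, 0.0, 0.2]
width: 1.0
grip_force: 0.0
```

```bash
python3 - <<'E'
from cell import sense, viewer
import cv2, numpy as np
s=sense(); c=viewer.camera("wrist"); cv2.imwrite("pics/w1.png",c["frame"][:,:,::-1])
np.savez("w1.npz",pos=s["tool_pos"],rot=s["tool_rot"],**c)
print([k for k in c],c["K"],np.round(c["tool_from_camera"],3))
E
```

```text
['frame', 'K', 'tool_from_camera'] [[371.64829954   0.         319.41835843]
 [  0.         371.64829954 238.12166123]
 [  0.           0.           1.        ]] [[ 0.    -0.963 -0.268  0.069]
 [ 1.     0.     0.     0.001]
 [-0.    -0.268  0.963 -0.142]
 [ 0.     0.     0.     1.   ]]
```

View pics/w1.png

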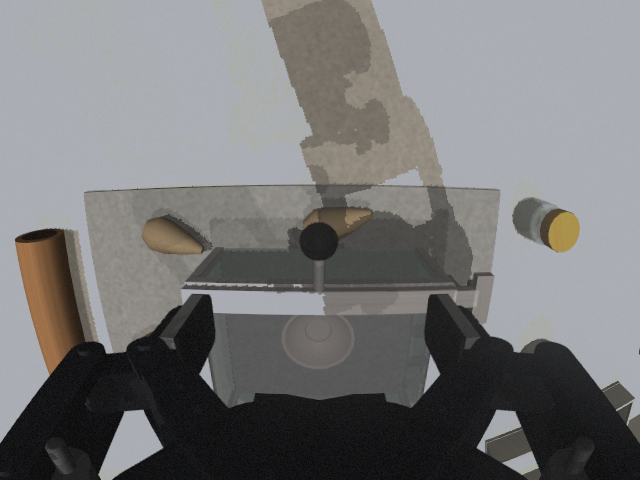

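The wrist view shows the ball at (318,242) between the fingers, the lid's front edge square at row 290, and the dish inside the tank at (318,340).

```bash
cat >> h.py <<'E'
def wray(w,u,v,z):
    K=w["K"]; x,y=u-K[0,2],v-K[1,2]; r=np.hypot(x,y); th=r/K[0,0]
    d=np.array([x/r*np.sin(th),y/r*np.sin(th),np.cos(th)])
    Rt=R.from_rotvec(w["rot"]).as_matrix(); M=w["tool_from_camera"]
    o=Rt@M[:3,3]+w["pos"]; d=Rt@M[:3,:3]@d; return o+d*(z-o[2])/d[2]
E
python3 - <<'E'
from h import *
w=np.load("w1.npz"); print(wray(w,318.5,241.5,.104))
a,b=wray(w,184,290,.104),wray(w,460,290,.104); print(a,b,np.degrees(np.arctan2(*(b-a)[[1,0]])))
E
```

```text
[0.43995657 0.105889   0.104     ]
[0.44846244 0.00081146 0.104     ] [0.50445685 0.19566401 0.104     ] 73.96703667795904
```

Call:
carry_out(offset=[[0,0,-0.96],[0,0,-0.96],[0,0,-0.96],[0,0,-0.96],[0,0,-0.96]], rot=[[0,0,0],[0,0,0],[0,0,0],[0,0,0],[0,0,0]], grip=[-1,-1,-1,-1,-1])

```text
t: 3.9
tool_pos: [0.44, 0.1039, 0.1043]
tool_rot: [-0.438, -3.111, 0.0]
contact_force: [0.3, 0.2, 0.2]
width: 1.002
grip_force: 0.0
```

Call:
carry_out(offset=[[0,0,-0.96],[0,0,0],[0,0,0],[0,0,0],[0,0,0]], rot=[[0,0,0],[0,0,0],[0,0,0],[0,0,0],[0,0,0]], grip=[-0.3,1,1,1,1], newtons=30)

```text
t: 4.32
tool_pos: [0.4417, 0.1042, 0.0874]
tool_rot: [0.438, 3.108, 0.001]
contact_force: [0.7, -0.6, 0.5]
width: 0.302
grip_force: 2.1
```

Call:
carry_out(offset=[[0,0,0],[0,0,0],[0,0,0],[0,0,0],[0,0,0]], rot=[[0,0,0],[0,0,0],[0,0,0],[0,0,0],[0,0,0]], grip=[1,1,1,1,1])

```text
t: 4.73
tool_pos: [0.4417, 0.1041, 0.0874]
tool_rot: [0.437, 3.109, 0.0]
contact_force: [-1.4, -1.7, 6.7]
width: 0.276
grip_force: 29.5
```

```bash
cat > arc.py <<'E'
# rows (share of 20 mm) moving the ball from lid angle a0 to a1 in n rows
import numpy as np,sys
a0,a1,n=float(sys.argv[1]),float(sys.argv[2]),int(sys.argv[3])
L=.21504; ph=np.linspace(a0,a1,n+1)+.0186
y=np.radians(-16.05); e=np.array([np.cos(y),np.sin(y)])
p=np.c_[np.outer(-L*np.cos(ph),e),L*np.sin(ph)]
o=np.round(np.diff(p,axis=0)/.02,2)
for i in range(0,n,5): print(o[i:i+5].tolist())
print(np.round(o.sum(0)*.02,4))
E
python3 arc.py 0 1.68 40
```

```text
[[0.02, -0.0, 0.45], [0.04, -0.01, 0.45], [0.05, -0.02, 0.45], [0.07, -0.02, 0.45], [0.09, -0.03, 0.44]]
[[0.11, -0.03, 0.44], [0.12, -0.04, 0.43], [0.14, -0.04, 0.43], [0.16, -0.05, 0.42], [0.18, -0.05, 0.41]]
[[0.19, -0.06, 0.4], [0.21, -0.06, 0.4], [0.22, -0.06, 0.39], [0.24, -0.07, 0.38], [0.25, -0.07, 0.37]]
[[0.27, -0.08, 0.35], [0.28, -0.08, 0.34], [0.3, -0.09, 0.33], [0.31, -0.09, 0.32], [0.32, -0.09, 0.3]]
[[0.33, -0.1, 0.29], [0.35, -0.1, 0.27], [0.36, -0.1, 0.26], [0.37, -0.11, 0.24], [0.38, -0.11, 0.23]]
[[0.38, -0.11, 0.21], [0.39, -0.11, 0.19], [0.4, -0.12, 0.17], [0.41, -0.12, 0.16], [0.41, -0.12, 0.14]]
[[0.42, -0.12, 0.12], [0.42, -0.12, 0.1], [0.43, -0.12, 0.08], [0.43, -0.12, 0.07], [0.43, -0.12, 0.05]]
[[0.43, -0.12, 0.03], [0.43, -0.12, 0.01], [0.43, -0.12, -0.01], [0.43, -0.12, -0.03], [0.43, -0.12, -0.05]]
[ 0.2326 -0.0668  0.2096]
```

Call:
carry_out(offset=[[0.02,0,0.45],[0.04,-0.01,0.45],[0.05,-0.02,0.45],[0.07,-0.02,0.45],[0.09,-0.03,0.44]], rot=[[0,0,0],[0,0,0],[0,0,0],[0,0,0],[0,0,0]], grip=[1,1,1,1,1])

```text
t: 5.15
tool_pos: [0.4465, 0.1026, 0.1321]
tool_rot: [0.438, 3.11, 0.001]
contact_force: [4.3, 0.0, -3.9]
width: 0.28
grip_force: 29.6
```

```bash
python3 - <<'E'
from cell import sense, viewer
import cv2, numpy as np
s=sense(); c=viewer.camera("wrist"); cv2.imwrite("pics/w2.png",c["frame"][120:,:,::-1])
E
```

```text
(no output)
```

View pics/w2.png

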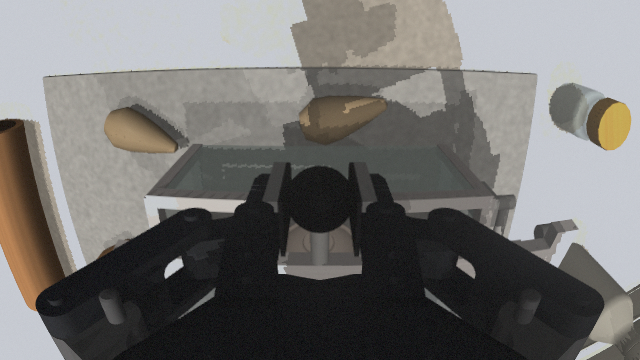

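The ball is held between the pads at (318,198) and the lid is lifting.

Call:
carry_out(offset=[[0.11,-0.03,0.44],[0.12,-0.04,0.43],[0.14,-0.04,0.43],[0.16,-0.05,0.42],[0.18,-0.05,0.41]], rot=[[0,0,0],[0,0,0],[0,0,0],[0,0,0],[0,0,0]], grip=[1,1,1,1,1])

```text
t: 5.62
tool_pos: [0.4594, 0.0988, 0.174]
tool_rot: [-0.438, -3.109, -0.001]
contact_force: [1.8, 2.9, -2.7]
width: 0.285
grip_force: 29.6
```

Call:
carry_out(offset=[[0.19,-0.06,0.4],[0.21,-0.06,0.4],[0.22,-0.06,0.39],[0.24,-0.07,0.38],[0.25,-0.07,0.37]], rot=[[0,0,0],[0,0,0],[0,0,0],[0,0,0],[0,0,0]], grip=[1,1,1,1,1])

```text
t: 6.03
tool_pos: [0.4824, 0.0921, 0.213]
tool_rot: [-0.438, -3.11, -0.001]
contact_force: [0.8, 3.1, -2.2]
width: 0.28
grip_force: 29.5
```

Call:
carry_out(offset=[[0.27,-0.08,0.35],[0.28,-0.08,0.34],[0.3,-0.09,0.33],[0.31,-0.09,0.32],[0.32,-0.09,0.3]], rot=[[0,0,0],[0,0,0],[0,0,0],[0,0,0],[0,0,0]], grip=[1,1,1,1,1])

```text
t: 6.45
tool_pos: [0.5126, 0.0834, 0.2458]
tool_rot: [0.438, 3.111, 0.001]
contact_force: [0.4, 4.8, -2.7]
width: 0.277
grip_force: 29.5
```

Call:
carry_out(offset=[[0.33,-0.1,0.29],[0.35,-0.1,0.27],[0.36,-0.1,0.26],[0.37,-0.11,0.24],[0.38,-0.11,0.23]], rot=[[0,0,0],[0,0,0],[0,0,0],[0,0,0],[0,0,0]], grip=[1,1,1,1,1])

```text
t: 6.87
tool_pos: [0.5483, 0.073, 0.2715]
tool_rot: [-0.438, -3.111, -0.001]
contact_force: [1.5, 5.8, -2.0]
width: 0.281
grip_force: 29.7
```

Call:
carry_out(offset=[[0.38,-0.11,0.21],[0.39,-0.11,0.19],[0.4,-0.12,0.17],[0.41,-0.12,0.16],[0.41,-0.12,0.14]], rot=[[0,0,0],[0,0,0],[0,0,0],[0,0,0],[0,0,0]], grip=[1,1,1,1,1])

```text
t: 7.28
tool_pos: [0.5883, 0.0614, 0.289]
tool_rot: [0.438, 3.111, 0.001]
contact_force: [0.6, 5.9, 0.2]
width: 0.282
grip_force: 29.9
```

Call:
carry_out(offset=[[0.42,-0.12,0.12],[0.42,-0.12,0.1],[0.43,-0.12,0.08],[0.43,-0.12,0.07],[0.43,-0.12,0.05]], rot=[[0,0,0],[0,0,0],[0,0,0],[0,0,0],[0,0,0]], grip=[1,1,1,1,1])

```text
t: 7.7
tool_pos: [0.6312, 0.0491, 0.2975]
tool_rot: [0.438, 3.11, -0.0]
contact_force: [0.2, 4.6, 2.9]
width: 0.283
grip_force: 30.1
```

Call:
carry_out(offset=[[0.43,-0.12,0.03],[0.43,-0.12,0.01],[0.43,-0.12,-0.01],[0.43,-0.12,-0.03],[0.43,-0.12,-0.05]], rot=[[0,0,0],[0,0,0],[0,0,0],[0,0,0],[0,0,0]], grip=[1,1,1,1,1])

```text
t: 8.12
tool_pos: [0.6746, 0.0365, 0.2966]
tool_rot: [0.438, 3.109, -0.001]
contact_force: [1.0, 2.4, 5.9]
width: 0.281
grip_force: 29.2
```

Call:
carry_out(offset=[[0,0,0],[0,0,0],[0,0,0],[0,0,0],[0,0,0]], rot=[[0,0,0],[0,0,0],[0,0,0],[0,0,0],[0,0,0]], grip=[-0.2,-0.2,-0.2,-0.2,-0.2])

```text
t: 8.53
tool_pos: [0.6723, 0.037, 0.2949]
tool_rot: [-0.438, -3.109, 0.001]
contact_force: [0.1, 0.4, -0.0]
width: 0.602
grip_force: 0.0
```

Call:
carry_out(offset=[[0,0,0.6],[0,0,1],[0,0,1],[0,0,1],[-0.96,0.28,0]], rot=[[0,0,0],[0,0,0],[0,0,0],[0,0,0],[0,0,0]], grip=[-0.2,-0.2,-0.2,-0.2,-0.2])

```text
t: 8.95
tool_pos: [0.6579, 0.0419, 0.3741]
tool_rot: [0.438, 3.099, 0.001]
contact_force: [-0.4, -0.2, 1.2]
width: 0.599
grip_force: 0.0
```

Call:
carry_out(offset=[[-0.96,0.28,0],[-0.96,0.28,0],[0.08,0.95,0],[0.08,0.95,0],[0.08,0.95,0]], rot=[[0,0,0],[0,0,0],[0,0,-0.242],[0,0,-0.242],[0,0,-0.242]], grip=[-0.2,-0.2,-0.2,-0.2,-0.2])

```text
t: 9.37
tool_pos: [0.6199, 0.1116, 0.3694]
tool_rot: [1.002, 2.976, 0.001]
contact_force: [-0.7, 0.3, -0.1]
width: 0.6
grip_force: 0.0
```

Call:
carry_out(offset=[[0.08,0.95,0],[0.08,0.95,0],[0.08,0.95,0],[0.08,0.95,0],[0.08,0.95,0]], rot=[[0,0,-0.242],[0,0,-0.242],[0,0,-0.242],[0,0,-0.242],[0,0,-0.242]], grip=[-0.2,-0.2,-0.2,-0.2,-0.2])

```text
t: 9.78
tool_pos: [0.6282, 0.2071, 0.369]
tool_rot: [1.842, 2.544, 0.001]
contact_force: [-0.4, 0.1, -0.9]
width: 0.603
grip_force: 0.0
```

Call:
carry_out(offset=[[0,0,-0.5],[0,0,-0.5],[0,0,-1],[0,0,-1],[0,0,-1]], rot=[[0,0,-0.242],[0,0,-0.242],[0,0,-0.242],[0,0,-0.242],[0,0,-0.242]], grip=[-0.2,-0.2,-0.2,-0.2,-0.2])

```text
t: 10.2
tool_pos: [0.6285, 0.2064, 0.2886]
tool_rot: [2.516, 1.88, 0.003]
contact_force: [-1.1, -0.6, 0.3]
width: 0.599
grip_force: 0.0
```

Call:
carry_out(offset=[[0,0,-1],[0,0,-1],[0,0,-1],[0,0,-1],[0,0,0]], rot=[[0,0,0],[0,0,0],[0,0,0],[0,0,0],[0,0,0]], grip=[-0.2,-0.2,-0.2,-0.2,-0.2])

```text
t: 10.62
tool_pos: [0.6252, 0.2053, 0.2035]
tool_rot: [-2.509, -1.886, 0.012]
contact_force: [-0.9, -0.4, -0.8]
width: 0.598
grip_force: 0.0
```

```bash
python3 - <<'E'
from cell import sense, viewer
import cv2, numpy as np
s=sense(); c=viewer.camera("wrist"); cv2.imwrite("pics/w3.png",c["frame"][:,:,::-1])
np.savez("w3.npz",pos=s["tool_pos"],rot=s["tool_rot"],**c); print(s["qpos"])
E
```

```text
[ 2.51261389e-01  4.00625517e-01  1.56726896e+00 -3.14012372e-04
  1.18198004e+00  5.33166950e-01]
```

View pics/w3.png

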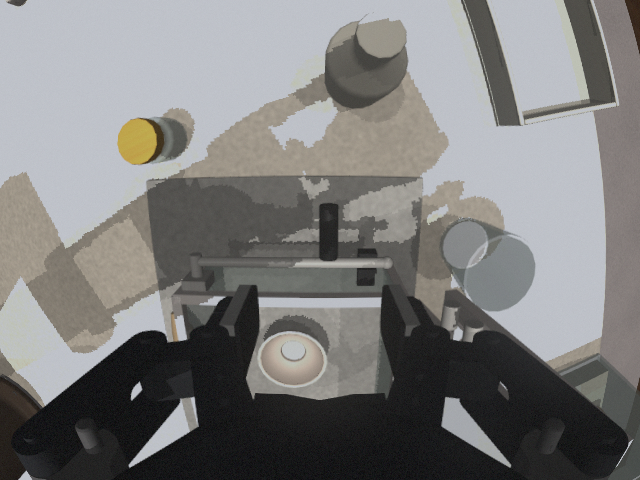

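The lid stands open at the right, the white dish is in the tank at (292,355), and the rod runs from the pivot at (197,263) to the tip at (385,263) with its peg at column 328, rows 205–260.

```bash
python3 - <<'E'
from h import *
w=np.load("w3.npz"); y=np.radians(-16.05); e=np.array([np.cos(y),np.sin(y)]); n=np.array([-e[1],e[0]])
c=np.array([.44,.1055])+.125*e; print("ctr",c)
for nm,q,z in [("peg end",(328.5,206),.082),("peg base",(328,258),.085),("rod piv",(197,263),.082),("rod tip",(389,263),.08)]:
    p=wray(w,*q,z)[:2]; print(nm,p,"tank",(p-c)@e,(p-c)@n)
g=c+.03*e+.15*n; print("grip",g,"delta",g-w["pos"][:2],w["pos"][2])
print("yaw",2*np.degrees(np.arctan2(w["rot"][1],w["rot"][0]))-90)
E
```

```text
ctr [0.5601276  0.07094049]
peg end [0.63482037 0.22259358] tank 0.029852846189775843 0.1663925419059837
peg base [0.62396163 0.18564665] tank 0.029632317130776305 0.12788359211866274
rod piv [0.52404695 0.20825735] tank -0.07263908409961513 0.12198892867922932
rod tip [0.66739886 0.1670283 ] tank 0.07652393061231678 0.12200032469815669
grip [0.63042964 0.20679932] delta [0.00519277 0.00149477] 0.20348790689806678
yaw -376.1451094549219
```

Call:
carry_out(offset=[[0.29,0.17,0],[0,0,-0.9],[0,0,-0.9],[0,0,-0.9],[0,0,0]], rot=[[0,0,0],[0,0,0],[0,0,0],[0,0,0],[0,0,0]], grip=[-0.2,-0.2,-0.2,-0.2,-0.2])

```text
t: 11.08
tool_pos: [0.6332, 0.2094, 0.1521]
tool_rot: [-2.511, -1.887, 0.005]
contact_force: [-1.3, -0.6, -2.1]
width: 0.605
grip_force: 0.0
```

Call:
carry_out(offset=[[-0.1,0,-0.93],[0,0,-0.93],[0,0,-0.93],[0,0,-0.93],[0,0,-0.93]], rot=[[0,0,0],[0,0,0],[0,0,0],[0,0,0],[0,0,0]], grip=[-0.2,-0.2,-0.2,-0.2,-0.2])

```text
t: 11.5
tool_pos: [0.6348, 0.2104, 0.0632]
tool_rot: [2.51, 1.886, 0.008]
contact_force: [0.0, 1.2, 0.3]
width: 0.596
grip_force: 0.0
```

Call:
carry_out(offset=[[0,0,0],[0,0,0]], rot=[[0,0,0],[0,0,0]], grip=[-0.2,-0.2])

```text
t: 11.67
tool_pos: [0.6328, 0.2098, 0.0617]
tool_rot: [2.511, 1.887, 0.001]
contact_force: [0.2, 0.1, 1.3]
width: 0.606
grip_force: 0.0
```

Call:
carry_out(offset=[[-0.09,-0.04,-0.11],[0,0,0],[0,0,0],[0,0,0],[0,0,0]], rot=[[0,0,0],[0,0,0],[0,0,0],[0,0,0],[0,0,0]], grip=[-0.2,-0.2,0.4,1,1], newtons=40)

```text
t: 12.08
tool_pos: [0.6311, 0.2089, 0.0594]
tool_rot: [2.511, 1.887, 0.003]
contact_force: [9.6, -2.1, 0.3]
width: 0.181
grip_force: 7.4
```

Call:
carry_out(offset=[[0,0,0],[0,0,0],[0,0,0],[0,0,0],[0,0,0]], rot=[[0,0,0],[0,0,0],[0,0,0],[0,0,0],[0,0,0]], grip=[1,1,1,1,1])

```text
t: 12.5
tool_pos: [0.6322, 0.2086, 0.0596]
tool_rot: [2.51, 1.886, 0.005]
contact_force: [6.0, -2.4, 2.9]
width: 0.147
grip_force: 39.1
```

```bash
python3 - <<'E'
import numpy as np
a=np.linspace(0,.63,16); y=np.radians(-16.05)
h=.105*np.cos(a); p=np.c_[h*np.cos(y),h*np.sin(y),.105*np.sin(a)]
o=np.round(np.diff(p,axis=0)/.02,2)
for i in (0,5,10): print(o[i:i+5].tolist())
print(o.sum(0)*.02,p[-1]-p[0])
E
```

```text
[[-0.0, 0.0, 0.22], [-0.01, 0.0, 0.22], [-0.02, 0.01, 0.22], [-0.03, 0.01, 0.22], [-0.04, 0.01, 0.22]]
[[-0.05, 0.01, 0.21], [-0.06, 0.02, 0.21], [-0.07, 0.02, 0.21], [-0.07, 0.02, 0.21], [-0.08, 0.02, 0.2]]
[[-0.09, 0.03, 0.2], [-0.1, 0.03, 0.2], [-0.11, 0.03, 0.19], [-0.11, 0.03, 0.19], [-0.12, 0.03, 0.18]]
[-0.0192  0.0054  0.062 ] [-0.0193714   0.00557296  0.0618602 ]
```

Call:
carry_out(offset=[[0,0,0.22],[-0.01,0,0.22],[-0.02,0.01,0.22],[-0.03,0.01,0.22],[-0.04,0.01,0.22]], rot=[[0,0,0],[0,0,0],[0,0,0],[0,0,0],[0,0,0]], grip=[1,1,1,1,1])

```text
t: 12.92
tool_pos: [0.6304, 0.2091, 0.0808]
tool_rot: [2.509, 1.886, 0.006]
contact_force: [6.6, -2.1, -2.0]
width: 0.149
grip_force: 38.9
```

Call:
carry_out(offset=[[-0.05,0.01,0.21],[-0.06,0.02,0.21],[-0.07,0.02,0.21],[-0.07,0.02,0.21],[-0.08,0.02,0.2]], rot=[[0,0,0],[0,0,0],[0,0,0],[0,0,0],[0,0,0]], grip=[1,1,1,1,1])

```text
t: 13.33
tool_pos: [0.6246, 0.2108, 0.1022]
tool_rot: [2.508, 1.885, 0.009]
contact_force: [7.0, -2.5, 1.3]
width: 0.146
grip_force: 39.0
```

Call:
carry_out(offset=[[-0.09,0.03,0.2],[-0.1,0.03,0.2],[-0.11,0.03,0.19],[-0.11,0.03,0.19],[-0.12,0.03,0.18]], rot=[[0,0,0],[0,0,0],[0,0,0],[0,0,0],[0,0,0]], grip=[1,1,1,1,1])

```text
t: 13.75
tool_pos: [0.6149, 0.2136, 0.1223]
tool_rot: [2.507, 1.884, 0.011]
contact_force: [7.9, -4.1, 0.1]
width: 0.147
grip_force: 38.9
```

Call:
carry_out(offset=[[0,0,0],[0,0,0],[0,0,0],[0,0,0]], rot=[[0,0,0],[0,0,0],[0,0,0],[0,0,0]], grip=[1,1,1,1])

```text
t: 14.08
tool_pos: [0.6146, 0.2137, 0.1229]
tool_rot: [2.507, 1.885, 0.01]
contact_force: [5.3, -3.0, 4.1]
width: 0.145
grip_force: 39.4
```

Call:
carry_out(offset=[[0,0,0],[0,0,0],[0,0,0],[0,0,0],[0,0,0]], rot=[[0,0,0],[0,0,0],[0,0,0],[0,0,0],[0,0,0]], grip=[0.4,0.1,-0.2,-0.2,-0.2])

```text
t: 14.5
tool_pos: [0.6098, 0.2142, 0.1194]
tool_rot: [-2.51, -1.887, 0.004]
contact_force: [-0.3, 0.9, -0.4]
width: 0.599
grip_force: 0.0
```

Call:
carry_out(offset=[[0,0,0.5],[0,0,1],[0,0,1],[0,0,1],[0,0,1]], rot=[[0,0,0],[0,0,0],[0,0,0],[0,0,0],[0,0,0]], grip=[-0.2,-0.2,-0.2,-0.2,-0.2])

```text
t: 14.92
tool_pos: [0.6108, 0.2143, 0.2119]
tool_rot: [-2.511, -1.887, 0.0]
contact_force: [0.5, 0.5, -0.1]
width: 0.602
grip_force: 0.0
```

Call:
carry_out(offset=[[0,0,0],[0,0,0],[0,0,0]], rot=[[0,0,0],[0,0,0],[0,0,0]], grip=[-0.2,-0.2,-0.2])

```text
t: 15.17
tool_pos: [0.6104, 0.214, 0.2099]
tool_rot: [-2.511, -1.887, 0.002]
contact_force: [-0.5, -0.7, -0.3]
width: 0.602
grip_force: 0.0
```

```bash
python3 - <<'E'
from cell import sense, viewer
import cv2, numpy as np
s=sense(); c=viewer.camera("wrist"); cv2.imwrite("pics/w4.png",c["frame"][:,:,::-1])
np.savez("w4.npz",pos=s["tool_pos"],rot=s["tool_rot"],**c); print(s["tool_pos"])
E
```

```text
[0.61043118 0.2140486  0.2099469 ]
```

View pics/w4.png

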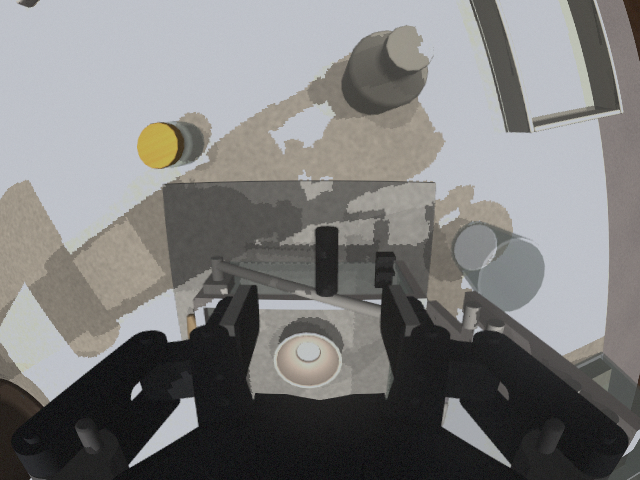

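The rod is raised: its peg runs from (326,228) to (326,295), and the tip is hidden behind the right finger at about (385,315).

```bash
python3 - <<'E'
from h import *
y=np.radians(-16.05); e=np.array([np.cos(y),np.sin(y)]); n=np.array([-e[1],e[0]]); c=np.array([.5601,.0709])
def plane(w,u,v,yp):
    p0,p1=wray(w,u,v,0.),wray(w,u,v,.1); a,b=(p0[:2]-c)@n,(p1[:2]-c)@n
    p=p0+(p1-p0)*(yp-a)/(b-a); return (p[:2]-c)@e,p[2]
for f,pts in (("w3.npz",[(328.5,207,.167),(328,258,.126)]),("w4.npz",[(326.5,229,.167),(326,294,.126),(218,266,.122),(300,288,.122),(370,309,.122)])):
    w=np.load(f)
    for q in pts: 
        x,z=plane(w,*q); print(f,q,round(x,4),round(z,4),"phi from x",np.arccos(min(1,(x+.075)/.105)),"atan",np.arctan2(z-.078,x+.075))
E
```

```text
w3.npz (328.5, 207, 0.167) 0.0298 0.0887 phi from x 0.06810727753399849 atan 0.10148485846801776
w3.npz (328, 258, 0.126) 0.0297 0.0794 phi from x 0.07025283619918214 atan 0.012896930505486563
w4.npz (326.5, 229, 0.167) 0.0116 0.1396 phi from x 0.600219486697705 atan 0.6181118979952036
w4.npz (326, 294, 0.126) 0.0115 0.1414 phi from x 0.6028405319081519 atan 0.6328876603099212
w4.npz (218, 266, 0.122) -0.0735 0.0806 phi from x 1.5564554687142282 atan 1.0537562301209573
w4.npz (300, 288, 0.122) -0.0056 0.1227 phi from x 0.8492315940012468 atan 0.5728699743163096
w4.npz (370, 309, 0.122) 0.0374 0.1549 phi from x 0.0 atan 0.599973909642617
```

Call:
carry_out(offset=[[0,0,1],[0,0,1],[0,0,1],[0,0,1],[0,0,1]], rot=[[0,0,0],[0,0,0],[0,0,0],[0,0,0],[0,0,0]], grip=[-0.2,-0.2,-0.2,-0.2,-0.2])

```text
t: 15.63
tool_pos: [0.61, 0.2139, 0.309]
tool_rot: [-2.51, -1.886, 0.006]
contact_force: [-0.1, 0.4, 0.6]
width: 0.6
grip_force: 0.0
```

Call:
carry_out(offset=[[0,0,1],[0,0,1],[0,0,1],[0,0,1],[0,0,0]], rot=[[0,0,0.242],[0,0,0.242],[0,0,0.242],[0,0,0.242],[0,0,0.242]], grip=[-0.2,-0.2,-0.2,-0.2,-0.2])

```text
t: 16.05
tool_pos: [0.6124, 0.2145, 0.3941]
tool_rot: [1.826, 2.553, 0.007]
contact_force: [1.0, 0.5, 2.3]
width: 0.599
grip_force: 0.0
```

Call:
carry_out(offset=[[0.31,-0.88,0],[0.31,-0.88,0],[0.31,-0.88,0],[0.31,-0.88,0],[0.31,-0.88,0]], rot=[[0,0,0.242],[0,0,0.242],[0,0,0.242],[0,0,0.242],[0,0,0.242]], grip=[-0.2,-0.2,-0.2,-0.2,-0.2])

```text
t: 16.47
tool_pos: [0.6416, 0.1253, 0.3881]
tool_rot: [-0.982, -2.98, 0.003]
contact_force: [0.5, -0.5, -1.0]
width: 0.599
grip_force: 0.0
```

Call:
carry_out(offset=[[0.31,-0.88,0],[0.31,-0.88,0],[0.31,-0.88,0],[0.31,-0.88,0],[0.31,-0.88,0]], rot=[[0,0,0.242],[0,0,0.242],[0,0,0.242],[0,0,0],[0,0,0]], grip=[-0.2,-0.2,-0.2,-0.2,-0.2])

```text
t: 16.88
tool_pos: [0.6726, 0.0373, 0.388]
tool_rot: [-0.437, -3.107, 0.001]
contact_force: [0.9, 0.4, 0.2]
width: 0.601
grip_force: 0.0
```

Call:
carry_out(offset=[[0,0,0],[0,0,0],[0,0,0]], rot=[[0,0,0],[0,0,0],[0,0,0]], grip=[-0.2,-0.2,-0.2])

```text
t: 17.13
tool_pos: [0.6725, 0.0388, 0.389]
tool_rot: [-0.438, -3.108, -0.001]
contact_force: [-0.8, 1.0, 0.6]
width: 0.602
grip_force: 0.0
```

```bash
python3 - <<'E'
from cell import sense, viewer
import cv2, numpy as np
s=sense(); c=viewer.camera("wrist"); cv2.imwrite("pics/w5.png",c["frame"][:,:,::-1])
np.savez("w5.npz",pos=s["tool_pos"],rot=s["tool_rot"],**c); print(s["tool_pos"])
E
```

```text
[0.672492   0.0387571  0.38901216]
```

View pics/w5.png

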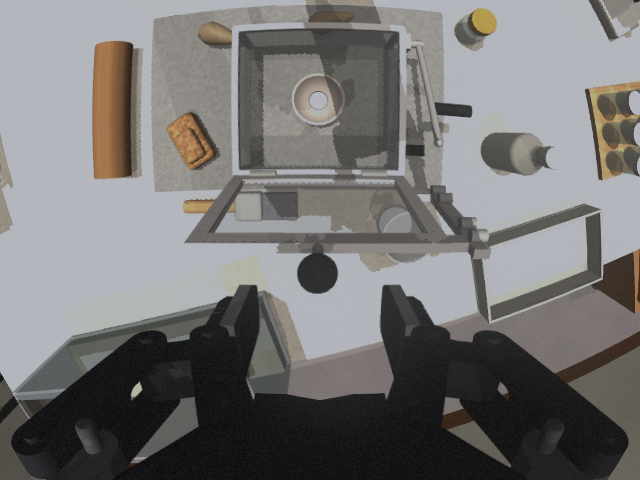

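The ball is at (318,273), the lid leans on its back stop, and the rod is visible from its pivot at (416,45) to its tip at (438,142).

```bash
python3 - <<'E'
from h import *
w=np.load("w5.npz"); y=np.radians(-16.05); e=np.array([np.cos(y),np.sin(y)]); n=np.array([-e[1],e[0]]); c=np.array([.5601,.0709])
for z in (.311,.314): p=wray(w,318,273,z); print(p,"tank",(p[:2]-c)@e-.09,(p[:2]-c)@n, "TCP delta",p[:2]-w["pos"][:2])
for q in [(438.5,141.5),(416,45),(470,110)]:
    p0,p1=wray(w,*q,0.),wray(w,*q,.1); 
    yp=.167 if q[0]==470 else .122
    a,b=(p0[:2]-c)@n,(p1[:2]-c)@n; p=p0+(p1-p0)*(yp-a)/(b-a); x,z=(p[:2]-c)@e,p[2]
    print(q,x,z,np.arctan2(z-.078,x+.075))
E
python3 arc.py 1.75 1.2 15; python3 arc.py 1.2 1.0 10
```

```text
[0.6868372 0.0350486 0.311    ] tank 0.041709143105149143 0.0005858632093731289 TCP delta [ 0.0143452 -0.0037085]
[0.68574773 0.03537267 0.314     ] tank 0.04057253771629382 0.0005960942193493288 TCP delta [ 0.01325573 -0.00338443]
(438.5, 141.5) 0.04778716120053921 0.1637149551323637 0.6094345335793175
(416, 45) -0.07555748518407375 0.07169083066489934 -1.6589285394711473
(470, 110) 0.010137368857978793 0.1381164077619371 0.6148153477136579
[[-0.37, 0.11, 0.07], [-0.37, 0.11, 0.06], [-0.38, 0.11, 0.04], [-0.38, 0.11, 0.03], [-0.38, 0.11, 0.01]]
[[-0.38, 0.11, -0.0], [-0.38, 0.11, -0.02], [-0.38, 0.11, -0.03], [-0.38, 0.11, -0.04], [-0.37, 0.11, -0.06]]
[[-0.37, 0.11, -0.07], [-0.37, 0.11, -0.09], [-0.37, 0.11, -0.1], [-0.36, 0.1, -0.12], [-0.36, 0.1, -0.13]]
[-0.112   0.0326 -0.009 ]
[[-0.19, 0.06, -0.08], [-0.19, 0.06, -0.08], [-0.19, 0.05, -0.08], [-0.19, 0.05, -0.09], [-0.19, 0.05, -0.09]]
[[-0.18, 0.05, -0.1], [-0.18, 0.05, -0.1], [-0.18, 0.05, -0.1], [-0.18, 0.05, -0.11], [-0.18, 0.05, -0.11]]
[-0.037   0.0104 -0.0188]
```

Call:
carry_out(offset=[[0.72,-0.19,0],[0,0,0],[0,0,-0.95],[0,0,-0.95],[0,0,-0.95]], rot=[[0,0,0],[0,0,0],[0,0,0],[0,0,0],[0,0,0]], grip=[-0.2,-0.2,-0.2,-0.2,-0.2])

```text
t: 17.6
tool_pos: [0.6871, 0.0356, 0.3334]
tool_rot: [0.436, 3.11, 0.001]
contact_force: [-0.0, 0.2, -0.4]
width: 0.602
grip_force: 0.0
```

Call:
carry_out(offset=[[0,0,-0.95],[0,0,-0.95],[0,0,0],[0,0,0]], rot=[[0,0,0],[0,0,0],[0,0,0],[0,0,0]], grip=[-0.2,-0.2,-0.2,-0.2])

```text
t: 17.93
tool_pos: [0.6861, 0.0353, 0.294]
tool_rot: [-0.436, -3.107, 0.0]
contact_force: [-0.3, -0.5, -0.0]
width: 0.601
grip_force: 0.0
```

Call:
carry_out(offset=[[0,0,0],[0,0,0],[0,0,0],[0,0,0],[0,0,0]], rot=[[0,0,0],[0,0,0],[0,0,0],[0,0,0],[0,0,0]], grip=[0.2,1,1,1,1], newtons=30)

```text
t: 18.35
tool_pos: [0.6879, 0.0329, 0.2981]
tool_rot: [0.438, 3.108, -0.003]
contact_force: [-2.6, -4.7, 5.8]
width: 0.282
grip_force: 29.5
```

Call:
carry_out(offset=[[0,0,0],[0,0,0],[0,0,0]], rot=[[0,0,0],[0,0,0],[0,0,0]], grip=[1,1,1])

```text
t: 18.6
tool_pos: [0.6879, 0.0329, 0.2981]
tool_rot: [0.439, 3.108, -0.003]
contact_force: [-3.2, -4.0, 5.4]
width: 0.285
grip_force: 29.5
```

Call:
carry_out(offset=[[-0.37,0.11,0.07],[-0.37,0.11,0.06],[-0.38,0.11,0.04],[-0.38,0.11,0.03],[-0.38,0.11,0.01]], rot=[[0,0,0],[0,0,0],[0,0,0],[0,0,0],[0,0,0]], grip=[1,1,1,1,1])

```text
t: 19.02
tool_pos: [0.651, 0.0436, 0.302]
tool_rot: [0.438, 3.106, -0.004]
contact_force: [-0.4, -5.2, 3.4]
width: 0.284
grip_force: 29.6
```

Call:
carry_out(offset=[[-0.38,0.11,0],[-0.38,0.11,-0.02],[-0.38,0.11,-0.03],[-0.38,0.11,-0.04],[-0.37,0.11,-0.06]], rot=[[0,0,0],[0,0,0],[0,0,0],[0,0,0],[0,0,0]], grip=[1,1,1,1,1])

```text
t: 19.43
tool_pos: [0.6125, 0.0547, 0.2987]
tool_rot: [0.438, 3.107, -0.004]
contact_force: [-2.0, -5.9, 3.5]
width: 0.277
grip_force: 30.0
```

Call:
carry_out(offset=[[-0.37,0.11,-0.07],[-0.37,0.11,-0.09],[-0.37,0.11,-0.1],[-0.36,0.1,-0.12],[-0.36,0.1,-0.13]], rot=[[0,0,0],[0,0,0],[0,0,0],[0,0,0],[0,0,0]], grip=[1,1,1,1,1])

```text
t: 19.85
tool_pos: [0.5754, 0.0655, 0.2881]
tool_rot: [0.438, 3.109, -0.004]
contact_force: [-2.8, -4.3, 4.9]
width: 0.277
grip_force: 30.4
```

```bash
python3 - <<'E'
from cell import sense, viewer
import cv2, numpy as np
c=viewer.camera("scene"); np.savez("s1.npz",**c)
cv2.imwrite("pics/s1.png",cv2.resize(c["frame"][130:330,230:470,::-1],None,fx=3,fy=3,interpolation=cv2.INTER_CUBIC)); print(sense()["tool_pos"])
E
```

```text
[0.57345651 0.06600594 0.28732961]
```

View pics/s1.png

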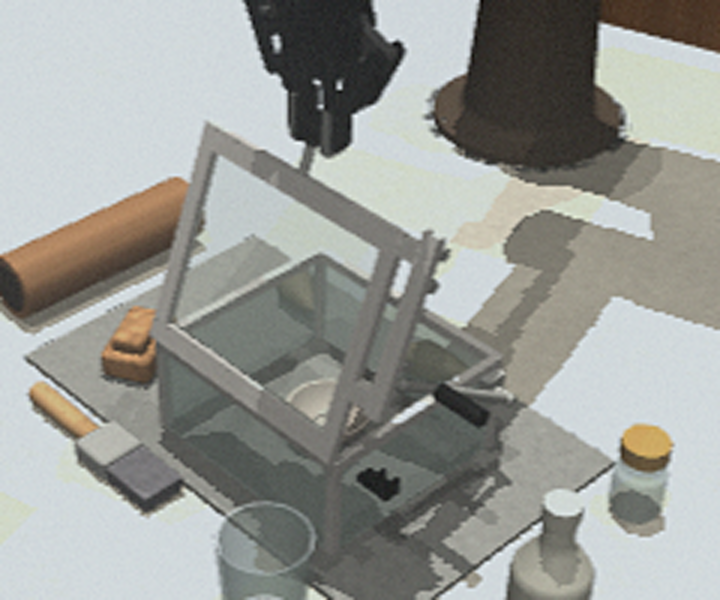

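The lid is at about 1.2 rad with the rod's peg at (460,403), and the tip is just under the rail's rear part; I lower on slowly.

Call:
carry_out(offset=[[-0.19,0.06,-0.08],[-0.19,0.06,-0.08],[-0.19,0.05,-0.08],[-0.19,0.05,-0.09],[-0.19,0.05,-0.09]], rot=[[0,0,0],[0,0,0],[0,0,0],[0,0,0],[0,0,0]], grip=[1,1,1,1,1])

```text
t: 20.32
tool_pos: [0.5564, 0.071, 0.2795]
tool_rot: [0.438, 3.109, -0.004]
contact_force: [-3.1, -4.8, 3.7]
width: 0.281
grip_force: 30.6
```

Call:
carry_out(offset=[[-0.18,0.05,-0.1],[0,0,0],[-0.18,0.05,-0.1],[0,0,0]], rot=[[0,0,0],[0,0,0],[0,0,0],[0,0,0]], grip=[1,1,1,1])

```text
t: 20.65
tool_pos: [0.5481, 0.0733, 0.275]
tool_rot: [-0.438, -3.11, 0.004]
contact_force: [-5.2, -5.3, 4.5]
width: 0.279
grip_force: 30.8
```

Call:
carry_out(offset=[[-0.18,0.05,-0.1],[0,0,0],[0,0,0]], rot=[[0,0,0],[0,0,0],[0,0,0]], grip=[1,1,1])

```text
t: 20.9
tool_pos: [0.5451, 0.0742, 0.2733]
tool_rot: [-0.438, -3.111, 0.004]
contact_force: [-4.1, -3.8, 5.3]
width: 0.281
grip_force: 30.9
```

Call:
carry_out(offset=[[-0.18,0.05,-0.1],[0,0,0],[0,0,0]], rot=[[0,0,0],[0,0,0],[0,0,0]], grip=[1,1,1])

```text
t: 21.15
tool_pos: [0.5438, 0.0746, 0.2725]
tool_rot: [0.437, 3.105, -0.004]
contact_force: [-1.9, -6.3, 5.4]
width: 0.282
grip_force: 30.8
```

Call:
carry_out(offset=[[0,0,0],[0,0,0],[0,0,0],[0,0,0],[0,0,0]], rot=[[0,0,0],[0,0,0],[0,0,0],[0,0,0],[0,0,0]], grip=[1,1,1,1,1])

```text
t: 21.57
tool_pos: [0.5438, 0.0746, 0.2725]
tool_rot: [0.437, 3.105, -0.004]
contact_force: [-1.1, -5.8, 4.3]
width: 0.281
grip_force: 30.9
```

Call:
carry_out(offset=[[-0.18,0.05,-0.1],[0,0,0],[0,0,0]], rot=[[0,0,0],[0,0,0],[0,0,0]], grip=[1,1,1])

```text
t: 21.82
tool_pos: [0.5429, 0.0749, 0.2719]
tool_rot: [0.436, 3.098, -0.005]
contact_force: [4.0, -8.1, 5.6]
width: 0.282
grip_force: 30.9
```

Call:
carry_out(offset=[[0.18,-0.05,0.1],[0,0,0],[0,0,0],[0,0,0],[0,0,0]], rot=[[0,0,0],[0,0,0],[0,0,0],[0,0,0],[0,0,0]], grip=[1,1,0.2,0,-0.2])

```text
t: 22.23
tool_pos: [0.542, 0.0772, 0.27]
tool_rot: [0.438, 3.111, 0.003]
contact_force: [-0.8, 0.0, -0.6]
width: 0.597
grip_force: 0.0
```

Call:
carry_out(offset=[[0,0,0],[0,0,0],[0,0,0.3],[0,0,0.6],[0,0,1]], rot=[[0,0,0],[0,0,0],[0,0,0],[0,0,0],[0,0,0]], grip=[-0.2,-0.2,-0.2,-0.2,-0.2])

```text
t: 22.65
tool_pos: [0.5407, 0.0764, 0.307]
tool_rot: [-0.437, -3.107, 0.001]
contact_force: [0.6, -0.7, 0.9]
width: 0.596
grip_force: 0.0
```

Call:
carry_out(offset=[[0,0,1],[0,0,1],[-1,0,1],[-1,0,0],[-1,0,0]], rot=[[0,0,0],[0,0,0],[0,0,0],[0,0,0],[0,0,0]], grip=[-0.2,-0.2,-0.2,-0.2,-0.2])

```text
t: 23.07
tool_pos: [0.4828, 0.0765, 0.3714]
tool_rot: [0.437, 3.106, 0.002]
contact_force: [-0.4, 0.2, 0.2]
width: 0.595
grip_force: 0.0
```

```bash
python3 - <<'E'
from h import *
from cell import sense, viewer
import cv2
s=sense(); c=viewer.camera("wrist"); np.savez("w6.npz",pos=s["tool_pos"],rot=s["tool_rot"],**c); a=c["frame"]
t=viewer.camera("top"); s2=viewer.camera("scene")
b=t["frame"][150:350,185:425]; d=s2["frame"][180:330,290:420]
im=np.hstack([cv2.resize(b,(400,333),interpolation=cv2.INTER_CUBIC),cv2.resize(d,(384,333),interpolation=cv2.INTER_CUBIC)])
cv2.imwrite("pics/f.png",im[:,:,::-1]); print(s["tool_pos"],s["contact_force"])
np.savez("tf.npz",**t); np.savez("sf.npz",**s2)
y=np.radians(-16.05); o=[.5601,.0709]
def lid(a,r,yy): return wpt(o,y,.09-r*np.cos(a)+.004*np.sin(a),yy,.1+r*np.sin(a)+.004*np.cos(a))
for a in (.95,1.0,1.05,1.1,1.2):
    u=proj(t,lid(a,.215,0)); v=proj(s2,lid(a,.215,0)); print(a,"top crop",(u-[185,150])*400/240,"full",u,"scene",v)
E
```

```text
[0.48277948 0.07653448 0.37143319] [-0.44585528  0.23476297  0.20218224]
0.95 top crop [181.57898318 181.92295454] full [293.94738991 259.15377272] scene [351.42400303 173.75236298]
1.0 top crop [184.23773288 171.99652429] full [295.54263973 253.19791457] scene [348.58913878 172.87574586]
1.05 top crop [187.05589553 161.69614729] full [297.23353732 247.01768837] scene [345.61115515 172.21806497]
1.1 top crop [190.02363318 151.06152318] full [299.01417991 240.63691391] scene [342.49555289 171.78610229]
1.2 top crop [196.36212024 128.96495168] full [302.81727214 227.37897101] scene [335.8772093  171.62368063]
```

View pics/f.png

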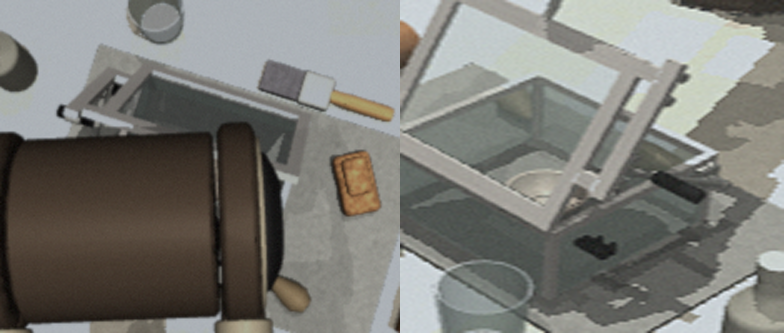

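The lid stands on its own, with the rod under the rail, and the dish, bark and brush are undisturbed. I check the angles numerically.

```bash
python3 - <<'E'
from h import *
import cv2
s=np.load("sf.npz"); y=np.radians(-16.05); o=[.5601,.0709]
m=(s["frame"].max(2)<60).astype(np.uint8)
k,_,st,ce=cv2.connectedComponentsWithStats(m)
for i in range(1,k):
    if st[i][4]>15 and 320<ce[i][0]<410 and 140<ce[i][1]<290: print(st[i],ce[i])
for a in (1.0,1.05,1.1): print("ball",a,proj(s,wpt(o,y,.09-.215*np.cos(a),0,.1+.215*np.sin(a))))
for f in (.58,.6,.62,.64,.66): print("peg",f,proj(s,wpt(o,y,-.075+.105*np.cos(f),.145,.078+.105*np.sin(f))))
w=np.load("w6.npz"); m=(w["frame"].max(2)<60).astype(np.uint8)[:480]
k,_,st,ce=cv2.connectedComponentsWithStats(m)
for i in range(1,k):
    if st[i][4]>150: print("wrist",st[i],ce[i])
M=w["tool_from_camera"]; Rt=R.from_rotvec(w["rot"]).as_matrix()
for a in (1.0,1.05,1.1):
    p=wpt(o,y,.09-.215*np.cos(a)+.004*np.sin(a)*-1,0,.1+.215*np.sin(a)+.004*np.cos(a)); q=Rt.T@(p-w["pos"]); q=M[:3,:3].T@(q-M[:3,3])
    th=np.arctan2(np.hypot(q[0],q[1]),q[2]); print(a,w["K"][:2,2]+w["K"][0,0]*th*q[:2]/np.hypot(q[0],q[1]))
E
```

```text
[340 168  11  11  95] [345.27368421 172.86315789]
[375 257  18  15 122] [383.71311475 263.89344262]
ball 1.0 [349.65372077 173.19253467]
ball 1.05 [346.728861   172.45283142]
ball 1.1 [343.66428433 171.93634303]
peg 0.58 [382.72539782 264.78724537]
peg 0.6 [383.15686581 263.92257719]
peg 0.62 [383.59874346 263.05843467]
peg 0.64 [384.05082665 262.19524096]
peg 0.66 [384.51290494 261.33341952]
wrist [104 169  45 130 514] [138.04474708 226.03696498]
wrist [  0 275  15  45 354] [  4.6440678  300.93220339]
wrist [444 275  34  11 346] [460.03468208 279.89595376]
wrist [    0   285   629   195 68645] [320.77801734 412.82081725]
wrist [ 323  314   36   36 1014] [340.58579882 331.18244576]
wrist [  0 396  13  27 173] [  4.49710983 410.46242775]
1.0 [340.3621989  309.05430675]
1.05 [340.47413853 324.26676746]
1.1 [340.51667724 339.5008426 ]
```

```bash
python3 -c "
from cell import workorder; print(workorder.close_job())"
```

```text
the job is handed in; nothing more can be done
None
```

The job is handed in: the dish was inside the tank, so the lid is propped on the rod in the rear slot at about 1.06 rad. The arm is clear, and the rail hid the tip, so I confirmed the seating from the lid and rod angles and don't have the judge's result.

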